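# Lock the keeper plate onto the packing cradle's T-stud

### The job

Lock the packed stone point in: put the loose keeper plate on the wooden cradle with its handle towards the cradle's far end, working its oblong eye past the stud's wide head at a tilt, then levelling and centring it so that the eye drops over the stud's foot and the plate lies flat on the block, and let go. Feel your way gently, never forcing the plate hard against the cradle or its stud, and leave the short stone points standing where they are.

Things in the scene. Friction and masses are not known exactly. Their poses are not given: they have to be found in the camera images.
- cradle: packing cradle: a light wooden block 150 x 64 mm, 40 mm high, fixed to the table, with a black stone point lying crosswise in its trough (x = -8 to +28 mm) below the top. Origin: centre of its underside; x runs lengthwise from the stud end (-x, towards the robot) to the far end, z up. A steel T-stud stands on the top
- slot_mid (a point): middle of the stud's lengthwise slot, on the block's top (cradle x = -43, y = 0, z = 40 mm), axes as the cradle's. The stud is clamped hard at y = 0, anywhere up to 7 mm either side of this point along x; where is not reported and must be seen or felt
- stud_top (a point): point at the height of the T-head's top over the slot's middle (63 mm above the table; fixed to the cradle, NOT to the stud). Stud, heights above the block's top: oblong foot 27 mm along x by 11 mm, 0 to 4.5 mm (its top 1.5 mm is 24 by 9 mm); round neck 8 mm diameter up to 18 mm; T-head 18 to 23 mm, 40 mm along x by 10 mm along y
- keeper: loose keeper plate of bare aluminium, about 160 g, 119 x 34 mm, 5 mm thick, lying flat with its handle up. Origin: centre of its oblong eye on the underside; x from the eye to the handle, z up. Plate spans x = -24 to +95 mm; the eye, right through, is 30 mm along x (-15 to +15) and 15 mm along y, with a 9 mm bar beyond it at -x
- keeper_eye (a point): centre of the keeper's oblong eye, on the plate's underside (the keeper's origin). The 30 mm eye cannot drop level over the 40 mm head; with the bar at its -x end tilted down and hooked under the head's -x end, near the neck, the eye's +x end passes the head's +x end as the plate is levelled
- keeper_handle (a point): centre of the keeper's handle, an upright fin 30 mm along the keeper's x and 12 mm thick along its y, from the plate's top (5 mm) to 39 mm above the underside; this point is 60 mm from the eye's centre along x, 22 mm above the underside; grasp across the 12 mm
- short_a: bystander: short jade-coloured stone point standing upright on the table, about 28 mm thick and 75 mm tall; origin at the centre of its underside, z up
- short_b: bystander: short amethyst-coloured stone point standing upright on the table, about 28 mm thick and 70 mm tall; origin at the centre of its underside, z up
- short_c: bystander: short citrine-coloured stone point standing upright on the table, about 28 mm thick and 60 mm tall; origin at the centre of its underside, z up
Things that resemble listed ones, but are neither listed nor needed, are in the scene too. What is shaped like the keeper but orange is not meant.

How it is judged:
By the outcome, as a careful person would: the job done as asked, in the order asked, and still so for the second after the job is handed in, with the robot touching nothing.
It also fails if it takes over 50 s, if anything falls off the work surface, if the arm or the gripper's body presses on something with over 40 N, if the wrist force passes 120 N, or if a joint passes its speed limit or range.

### The arm

A 6-joint arm with a two-finger parallel gripper is mounted at the origin on a cart in front of the work surface, level with it; the furniture and walls round the work are solid. World frame = base frame: x ahead of the robot, y to its left, z up, the work surface at z = 0. Lengths are in mm, angles in rad, forces in N, time in s.
With the tool pointing down it reaches from about 350 to 925 mm from the base axis. Payload 6.4 kg.
Tool frame: the origin (TCP) lies midway between the tips of the shut fingers; the grasp point (between the pads) lies 19 mm behind it; z points along the fingers, y is the direction in which the jaws open and shut (so a half turn about z gives the same grasp; the last joint's range is limited). The gripper opens to 85 mm and grips with 20 to 120 N. Pads are 22 mm wide; open, the fingers measure 114 mm over their backs; the gripper's body (76 mm by 85 mm) begins 54 mm behind the grasp point. The pads swing forward as they close: fully open they stand 13 mm farther back than shut.
Start: joints at [-1.468, 0.245, 1.558, -0, 1.339, -0.174], TCP at [177.636, -625.268, 231.29] pointing down, gripper open.
Joint ranges: [-3.13, 3.13], [-1.02, 2.26], [0.13, 2.54], [-0.95, 4.09], [0.21, 2.88], [-2.74, 2.74]. Speed limits (rad/s): [2.57, 2.57, 3.14, 3.14, 3.14, 3.14].

### API

Orientations are given as a rotation vector (axis times angle).
In Python, from bench import bot gives the robot as it stands.
- The arm moves only by the shell command python3 -m creep 'ROWS' [FORCE]. ROWS is JSON, a list that holds one entry, the list of rows, each a list of 7 numbers: the turn, a rotation vector about the tool's x, y, z in degrees, then the shift along the tool's x, y, z in mm, then the gripper command: -1 is shut, 1 is fully open, values between are in proportion. A call has 1 to 12 rows; each row shifts and turns the commanded pose from where the row before left it, along the tool's axes as they then stand; what a row does not reach is not made up. A row lasts 1/8 s, in which the tool goes at most 62.5 mm and 10.7 degrees, less where a joint would pass 70% of its speed; a pose out of reach is approached as far as the arm can. A call is refused whole if a number of a shift passes 62.5 or a number of a turn 10.7, either way. A call with a gripper value outside its range is refused whole. The fingers move at their own pace and stop on an object; FORCE is the grip in N (left out, the last holds). Time passes only in rows, so rows that do not move let the fingers close. It gives the time, the measured TCP pose, the force and the opening at its end, in the units of the state.
- bot.read_state(): the state, without advancing time (a new reading comes with each control period).
- bot.get_image(name): name is "scene" or "side" or "wrist"; returns a dict with "pixels" (400x640x3 uint8, red, green, blue), "camera_matrix" (3x3 intrinsics, pixels), "rvec" (rotation vector, rad) and "tvec" (3), from world to camera coordinates, as OpenCV has them; the wrist camera has in their place "hand_eye" (4x4, takes a point from camera to tool coordinates, whose origin is the TCP and whose axes are the flange's). Camera axes: x right, y down, z forward; pixel columns grow to the right and rows downward; lengths in mm; the calibration is good to about 2 mm. A picture is of the moment at which its call begins: read the wrist's pose just before it. There is no depth.
- bot.job_done(): hands the job in, once; it reports no verdict.
Trained networks look in a picture, given as the dict that the camera call returned (one of the last four; its "shot" number tells which), for a name from the list of things; names that differ only in an ending like _2 or _b are one class to them, and where a whole thing is asked for, a point or a joint stands for the part that bears it (a point fixed in the world has none). Each returns a list of dicts, best first, with "conf" (0 to 1); they miss things now and then, are a little off and sometimes report something else, mostly with a low value. They report only what shows in the picture. A call takes as long as a camera call. They do not tell look-alikes from the thing itself.
- bot.outline_of(picture, query): "mask" (400x640 bool, what is visible of it) and "pixel" ([column, row] in pixels, amid what is visible of it).
- bot.pinpoint(picture, query): "pixel" ([column, row] in pixels: a listed point, or the origin of a listed thing).
The state is a dict: "t": time; "qpos": joint angles; "joint_vel": joint speeds; "joint_efforts": joint torques, N m; "ee_pos": TCP position; "tool_rot": TCP orientation; "force": force on the tool from outside, world axes, zero at the start; "ft_torque": the same for the moment, N m; "opening": opening from 0.0 (shut) to 1.0 (fully open).
Only numpy, scipy, OpenCV 4.12 (cv2) and the standard library are available. Lean on these libraries where they do the work, as an engineer would, in place of code of your own. Each camera call takes 0.05 s, during which the arm holds its last target.

## Working session

There is one attempt and no reset: what is moved stays moved. The work goes in short steps, Python scripts to look and compute and a shell command to move; the robot and the scene stay as the last step left them, time stands still between calls to the robot, and variables do not carry over. Pictures are saved under pics/ and viewed, and the job is handed in when it is done.

```bash
ls; mkdir -p pics; cat > h.py <<'E'
import numpy as np, cv2
from bench import bot
def save(p,n): cv2.imwrite('pics/'+n+'.png', p['pixels'][:,:,::-1])
def proj(p,X):
    return cv2.projectPoints(np.float64(X).reshape(-1,1,3),np.float64(p['rvec']),np.float64(p['tvec']),np.float64(p['camera_matrix']),None)[0].reshape(-1,2)
def ray(p,px):
    R=cv2.Rodrigues(np.float64(p['rvec']))[0];t=np.float64(p['tvec']).ravel()
    d=R.T@np.linalg.inv(p['camera_matrix'])@np.array([px[0],px[1],1.]);return -R.T@t,d/np.linalg.norm(d)
def at(p,px,z):
    o,d=ray(p,px);return o+d*(z-o[2])/d[2]
def wristify(p,st):
    T=np.eye(4);T[:3,:3]=cv2.Rodrigues(np.float64(st['tool_rot']))[0];T[:3,3]=st['ee_pos']
    M=np.linalg.inv(T@np.array(p['hand_eye']));p=dict(p);p['rvec']=cv2.Rodrigues(M[:3,:3])[0];p['tvec']=M[:3,3];return p
E
python3 - <<'E'
from h import *
s=bot.read_state();print(s)
for n in('scene','side'):
    p=bot.get_image(n);save(p,n+'0')
    for q in('keeper','cradle','slot_mid','stud_top','keeper_eye','keeper_handle','short_a'):
        print(n,q,[(np.round(d['pixel']),round(d['conf'],2),np.round(at(p,d['pixel'],{'slot_mid':40,'stud_top':63,'keeper_handle':22}.get(q,0)))) for d in bot.pinpoint(p,q)])
p=bot.get_image('wrist');save(p,'wrist0')
E
```

```text
pics
{'t': 0.0, 'qpos': array([-1.46808890e+00,  2.45820373e-01,  1.55900891e+00, -3.53795396e-05,
        1.33870560e+00, -1.74089145e-01]), 'joint_vel': array([ 0.00099152,  0.00083844, -0.00176337,  0.00013645, -0.00028003,
        0.00065757]), 'joint_efforts': array([-1.41644832e-03, -4.29515362e+01, -3.26129544e+01, -2.73034957e-04,
        5.38286258e-03,  7.02178582e-06]), 'ee_pos': array([ 177.57492897, -624.69331796,  230.1790412 ]), 'tool_rot': array([-3.10962806e+00, -4.33149131e-01, -5.47929271e-05]), 'force': array([ 0.12029432, -1.28736816, -0.21309473]), 'ft_torque': array([ 0.00155882, -0.09673752, -0.01716505]), 'opening': 1.0021453290579632}
scene keeper [(array([333., 270.]), 0.85, array([463., 142.,   0.])), (array([441., 216.]), 0.64, array([ 471., -226.,    0.])), (array([270., 270.]), 0.61, array([546., 245.,   0.]))]
scene cradle [(array([360., 222.]), 0.61, array([581., -52.,   0.]))]
scene slot_mid [(array([379., 210.]), 0.83, array([540., -73.,  40.]))]
scene stud_top [(array([376., 202.]), 0.65, array([543., -65.,  63.]))]
scene keeper_eye [(array([443., 
[... 731 characters left out ...]
de slot_mid [(array([299., 245.]), 0.73, array([547., -68.,  40.]))]
side stud_top [(array([296., 236.]), 0.74, array([543., -65.,  63.]))]
side keeper_eye [(array([288., 336.]), 0.89, array([ 473., -238.,    0.])), (array([260., 178.]), 0.73, array([539., 257.,   0.])), (array([250., 215.]), 0.55, array([480., 111.,   0.]))]
side keeper_handle [(array([284., 169.]), 0.96, array([603., 245.,  22.])), (array([310., 306.]), 0.84, array([ 523., -207.,   22.])), (array([275., 195.]), 0.79, array([549., 137.,  22.]))]
side short_a [(array([377., 218.]), 0.81, array([760.,  -5.,   0.])), (array([356., 194.]), 0.73, array([751., 100.,   0.])), (array([344., 169.]), 0.63, array([767., 217.,   0.]))]
```

View pics/scene0.png

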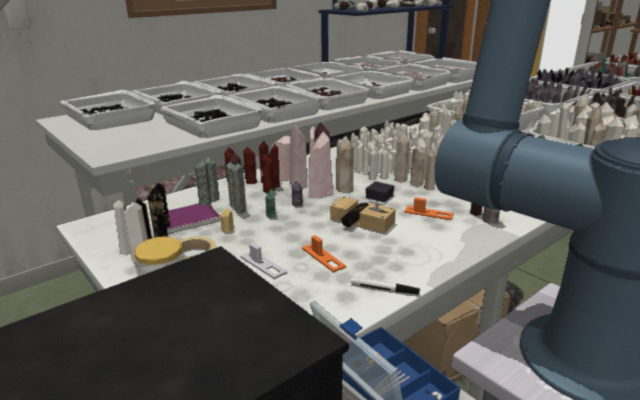

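View pics/side0.png

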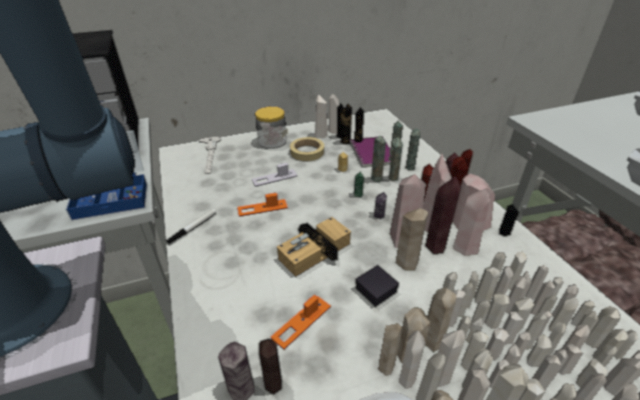

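View pics/wrist0.png

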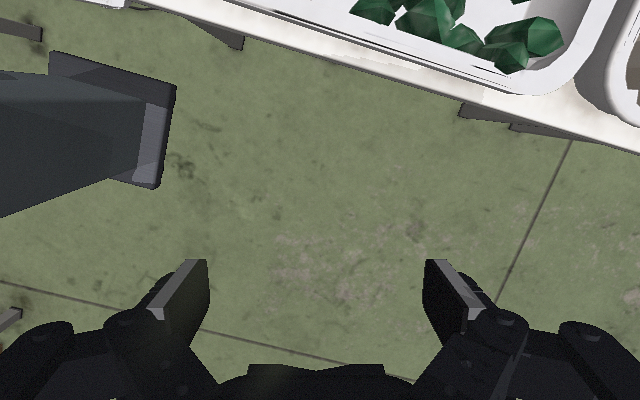

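The wanted keeper is the bare aluminium one (scene px 262,260; side px 274,178). The orange ones are look-alikes. The cradle is at scene px 362,215, with its stud towards the robot. First I'll check the path past the black box.

```bash
python3 - <<'E'
from h import *
s=bot.get_image('scene');d=bot.get_image('side')
for px in[(345,345),(215,250)]:print('scene box',[np.round(at(s,px,z)) for z in(0,100,200)])
for px in[(145,205),(130,30),(115,30),(148,120)]:print('side',[np.round(at(d,px,z)) for z in(0,100,200,300)])
print([np.round(ray(p,(0,0))[0]) for p in(s,d)])
w=bot.get_image('wrist');print(np.round(w['hand_eye'],3),np.round(w['camera_matrix']))
import cv2
for n,im,(c,r,ww,hh) in [('sc',s,(230,160,200,130)),('sd',d,(220,130,200,200))]:
    cv2.imwrite(f'pics/{n}_crop.png',cv2.resize(im['pixels'][r:r+hh,c:c+ww,::-1],None,fx=3 if n=='sd' else 4,fy=3 if n=='sd' else 4,interpolation=cv2.INTER_CUBIC))
E
```

```text
scene box [array([276., 279.,   0.]), array([192., 358., 100.]), array([107., 436., 200.])]
scene box [array([696., 290.,   0.]), array([537., 366., 100.]), array([378., 443., 200.])]
side [array([244., 240.,   0.]), array([268.,  96., 100.]), array([293., -48., 200.]), array([ 317., -192.,  300.])]
side [array([ 183., 1988.,    0.]), array([ 217., 1555.,  100.]), array([ 252., 1122.,  200.]), array([287., 690., 300.])]
side [array([ 102., 2019.,    0.]), array([ 150., 1581.,  100.]), array([ 198., 1143.,  200.]), array([246., 705., 300.])]
side [array([259., 735.,   0.]), array([281., 509., 100.]), array([303., 283., 200.]), array([325.,  57., 300.])]
[array([-200.,  723.,  565.]), array([ 393., -633.,  606.])]
[[-2.00000e-03 -9.62000e-01 -2.72000e-01  6.89960e+01]
 [ 1.00000e+00 -2.00000e-03  0.00000e+00  1.07000e+00]
 [-1.00000e-03 -2.72000e-01  9.62000e-01 -1.42461e+02]
 [ 0.00000e+00  0.00000e+00  0.00000e+00  1.00000e+00]] [[360.   0. 316.]
 [  0. 360. 202.]
 [  0.   0.   1.]]
```

View pics/sd_crop.png

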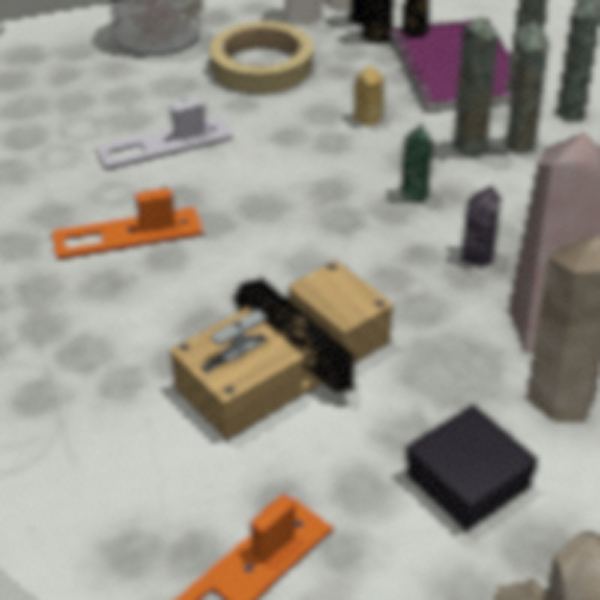

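```bash
cat > plan.py <<'E'
import numpy as np
def plan(yaw0,dyaw,dx,dy,dz,n,tilt=0):
    # tool down; x_t=(c,s), y_t=(s,-c)
    for i in range(n):
        a=np.radians(yaw0+dyaw*i/n);c,s=np.cos(a),np.sin(a)
        print([0,0,round(-dyaw/n,1),round((dx*c+dy*s)/n,1),round((dx*s-dy*c)/n,1),round(-dz/n,1),1])
E
python3 -c "
from plan import *
plan(15.8,160,388,868,-40,17)"
```

```text
[0, 0, -9.4, np.float64(35.9), np.float64(-42.9), 2.4, 1]
[0, 0, -9.4, np.float64(42.4), np.float64(-36.5), 2.4, 1]
[0, 0, -9.4, np.float64(47.8), np.float64(-29.0), 2.4, 1]
[0, 0, -9.4, np.float64(51.9), np.float64(-20.8), 2.4, 1]
[0, 0, -9.4, np.float64(54.6), np.float64(-12.1), 2.4, 1]
[0, 0, -9.4, np.float64(55.8), np.float64(-3.0), 2.4, 1]
[0, 0, -9.4, np.float64(55.6), np.float64(6.2), 2.4, 1]
[0, 0, -9.4, np.float64(53.8), np.float64(15.2), 2.4, 1]
[0, 0, -9.4, np.float64(50.6), np.float64(23.8), 2.4, 1]
[0, 0, -9.4, np.float64(46.0), np.float64(31.8), 2.4, 1]
[0, 0, -9.4, np.float64(40.2), np.float64(38.9), 2.4, 1]
[0, 0, -9.4, np.float64(33.3), np.float64(44.9), 2.4, 1]
[0, 0, -9.4, np.float64(25.5), np.float64(49.8), 2.4, 1]
[0, 0, -9.4, np.float64(17.1), np.float64(53.3), 2.4, 1]
[0, 0, -9.4, np.float64(8.1), np.float64(55.3), 2.4, 1]
[0, 0, -9.4, np.float64(-1.0), np.float64(55.9), 2.4, 1]
[0, 0, -9.4, np.float64(-10.2), np.float64(55.0), 2.4, 1]
```

```bash
python3 -m creep '[[[0,0,-9.4,36,-43,2.4,1],[0,0,-9.4,42.4,-36.5,2.4,1],[0,0,-9.4,47.8,-29,2.4,1],[0,0,-9.4,51.9,-20.8,2.4,1],[0,0,-9.4,54.6,-12.1,2.4,1],[0,0,-9.4,55.8,-3,2.4,1]]]'
```

```text
t: 1.75
ee_pos: [315.0, -317.2, 217.0]
tool_rot: [2.532, 1.858, 0.0]
force: [0.8, -0.3, 1.3]
opening: 0.999
```

```bash
python3 -m creep '[[[0,0,-9.4,55.6,6,2.4,1],[0,0,-9.4,53.8,15,2.4,1],[0,0,-9.4,50.6,24,2.4,1],[0,0,-9.4,46,32,2.4,1],[0,0,-9.4,40,39,2.4,1],[0,0,-9.4,33,45,2.4,1],[0,0,-9.4,25.5,50,2.4,1],[0,0,-9.4,17,53,2.4,1],[0,0,-9.4,8,55,2.4,1],[0,0,-9.4,-1,56,2.4,1],[0,0,-9.4,-10,55,2.4,1],[0,0,0,0,0,0,1]]]'
cat > lookk.py <<'E'
import sys
from h import *
st=bot.read_state();p=bot.get_image('wrist');n=sys.argv[1];save(p,n)
print(st['t'],st['ee_pos'].round(1),st['tool_rot'].round(3),st['force'].round(1))
w=wristify(p,st)
H={'slot_mid':40,'stud_top':63,'keeper_handle':22}
for q in sys.argv[2:]:
    print(q,[(np.round(d['pixel'],1),round(d['conf'],2),np.round(at(w,d['pixel'],H.get(q,0)),1)) for d in bot.pinpoint(p,q)])
import pickle;pickle.dump(w,open(n+'.pkl','wb'))
E
python3 lookk.py w1 keeper_eye keeper_handle
```

```text
t: 3.25
ee_pos: [567.1, 244.7, 189.8]
tool_rot: [-0.112, -3.139, -0.0]
force: [0.5, -0.1, -0.2]
opening: 1.001
3.25 [567.1 244.7 189.8] [-0.112 -3.139 -0.   ] [ 0.5 -0.1 -0.2]
keeper_eye [(array([309.9, 146.4]), 0.83, array([539.3, 240.2,   0. ])), (array([178.7,  87.8]), 0.69, array([479.6, 128.9,   0. ]))]
keeper_handle [(array([172.9, 158.4]), 0.97, array([538.3, 121.5,  22. ])), (array([313.1, 215.7]), 0.6, array([599.1, 238.8,  22. ]))]
```

View pics/w1.png

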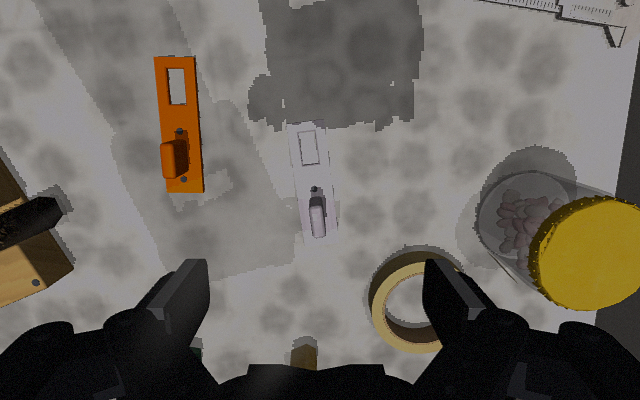

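```bash
python3 - <<'E'
from h import *
im=cv2.imread('pics/w1.png');cv2.imwrite('pics/w1c.png',cv2.resize(im[110:260,270:370],None,fx=4,fy=4,interpolation=cv2.INTER_CUBIC))
import pickle;w=pickle.load(open('w1.pkl','rb'))
for px in[(370,305),(415,250),(478,215),(440,262)]:print(px,at(w,px,10).round())
E
```

```text
(370, 305) [702. 289.  10.]
(415, 250) [645. 334.  10.]
(478, 215) [614. 393.  10.]
(440, 262) [659. 358.  10.]
```

View pics/w1c.png

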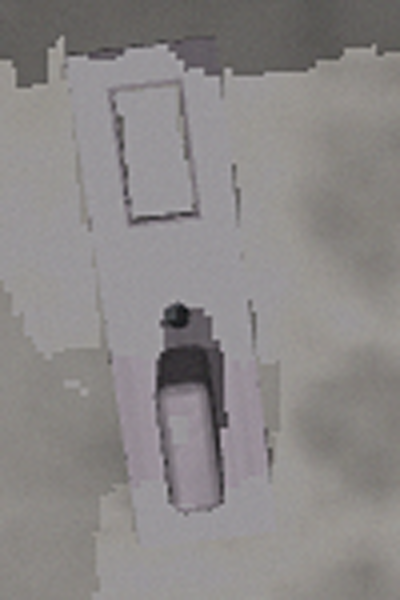

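```bash
python3 - <<'E'
from h import *
import pickle;w=pickle.load(open('w1.pkl','rb'))
f=lambda c,z:at(w,(270+c[0]/4,110+c[1]/4),z)
from scipy.optimize import least_squares
obs=[((109,90),(-15,7.5,5)),((181,80),(-15,-7.5,5)),((198,214),(15,-7.5,5)),((130,222),(15,7.5,5)),((136,541),(95,17,5)),((274,525),(95,-17,5)),((68,58),(-24,17,5)),((160,390),(45,6,39)),((207,382),(45,-6,39)),((222,495),(75,-6,39)),((178,510),(75,6,39))]
# left in image (cam x = tool y); tool y world?
for o,k in obs: print(k,f(o,k[2]).round(1))
def res(v,sg):
    c,s=np.cos(v[2]),np.sin(v[2]);r=[]
    for o,k in obs:
        P=[v[0]+c*k[0]-s*sg*k[1],v[1]+s*k[0]+c*sg*k[1],k[2]]
        r+=list(proj(w,P)[0]-np.array([270+o[0]/4,110+o[1]/4]))
    return np.array(r)
for sg in(1,-1):
    q=least_squares(res,[540,240,0],args=(sg,),loss='soft_l1');print(sg,q.x[:2].round(1),np.degrees(q.x[2]).round(2),q.cost,q.fun.round(1))
    c,s=np.cos(q.x[2]),np.sin(q.x[2]);print('handle',q.x[:2]+60*np.array([c,s]))
E
```

```text
(-15, 7.5, 5) [525.5 230.    5. ]
(-15, -7.5, 5) [524.5 246.2   5. ]
(15, -7.5, 5) [554.9 247.9   5. ]
(15, 7.5, 5) [555.6 232.2   5. ]
(95, 17, 5) [634.2 227.1   5. ]
(95, -17, 5) [632.5 261.    5. ]
(-24, 17, 5) [517.8 221.5   5. ]
(45, 6, 39) [586.2 237.3  39. ]
(45, -6, 39) [585.1 247.4  39. ]
(75, -6, 39) [610.9 248.9  39. ]
(75, 6, 39) [613.6 239.1  39. ]
1 [540.3 225.6] 8.01 226.34098320397135 [  1.   -1.3 -33.3   4.8 -29.9   3.6   3.   -1.8  29.   -4.1 -39.5   6.7
  19.4  -5.7   0.4  -2.5 -25.1   2.4 -21.1   6.3   3.3  -0.1]
handle [599.70919439 233.96770832]
-1 [539.9 239.3] 3.14 10.167382367523306 [ 1.1 -0.3 -0.3  0.1 -0.4 -0.5  0.4 -0.4  0.5  1.3  0.5  1.2 -0.6 -1.1
 -1.9 -1.   0.4 -0.8  0.9  3.8 -1.8  1.7]
handle [599.77966964 242.570842  ]
```

```bash
python3 -m creep '[[[0,0,-7.2,0,0,30,1],[0,0,0,-16,-2,40,0.5],[0,0,0,-16.5,-2,40,0.5],[0,0,0,0,0,40,0.5],[0,0,0,0,0,0,0.5]]]' 60
python3 lookk.py w2 keeper_handle
```

```text
t: 4.03
ee_pos: [596.3, 237.5, 37.2]
tool_rot: [0.075, -3.133, 0.002]
force: [0.8, 0.3, 0.0]
opening: 0.748
4.025 [596.3 237.5  37.2] [ 7.500e-02 -3.133e+00  2.000e-03] [0.8 0.3 0. ]
keeper_handle [(array([324.4, 259.1]), 0.97, array([600.6, 240.6,  22. ])), (array([ 60.2, 114.1]), 0.9, array([538.8, 124.2,  22. ]))]
```

View pics/w2.png

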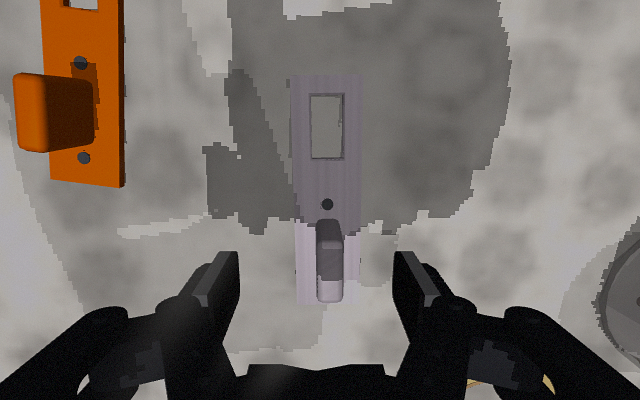

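```bash
python3 -m creep '[[[0,0,0,0,0,0,0.5]]]'; python3 lookk.py w3 keeper_handle keeper_eye; python3 - <<'E'
from h import *
import pickle;w=pickle.load(open('w3.pkl','rb'))
im=cv2.imread('pics/w3.png');cv2.imwrite('pics/w3c.png',cv2.resize(im[60:320,270:390],None,fx=2.3,fy=2.3,interpolation=cv2.INTER_CUBIC))
E
```

```text
t: 4.25
ee_pos: [601.0, 239.5, 43.4]
tool_rot: [-0.077, 3.136, 0.001]
force: [-0.5, 0.3, 0.5]
opening: 0.75
4.25 [601.  239.5  43.4] [-7.700e-02  3.136e+00  1.000e-03] [-0.5  0.3  0.5]
keeper_handle [(array([ 58.5, 101.1]), 0.81, array([538.6, 122.7,  22. ])), (array([318.5, 244.4]), 0.57, array([600.7, 239.7,  22. ]))]
keeper_eye []
```

View pics/w3c.png

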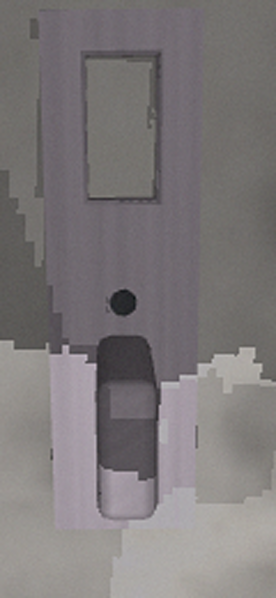

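```bash
python3 -m creep '[[[0,0,0,0,0,0,0.5],[0,0,0,0,0,0,0.5]]]'; python3 lookk.py w4 keeper_handle keeper_eye; python3 - <<'E'
from h import *
im=cv2.imread('pics/w4.png');cv2.imwrite('pics/w4c.png',cv2.resize(im[60:320,270:390],None,fx=2.3,fy=2.3,interpolation=cv2.INTER_CUBIC))
print(bot.read_state()['joint_vel'].round(3))
E
```

```text
t: 4.65
ee_pos: [599.4, 239.6, 40.7]
tool_rot: [-0.079, 3.14, 0.0]
force: [-0.4, 0.3, -0.4]
opening: 0.749
4.65 [599.4 239.6  40.7] [-0.079  3.14   0.   ] [-0.4  0.3 -0.4]
keeper_handle [(array([ 55.4, 102.5]), 0.76, array([537.6, 122.9,  22. ])), (array([317.9, 251.4]), 0.62, array([601.5, 239.6,  22. ]))]
keeper_eye []
[-0.001  0.003 -0.     0.001  0.001 -0.   ]
```

View pics/w4c.png

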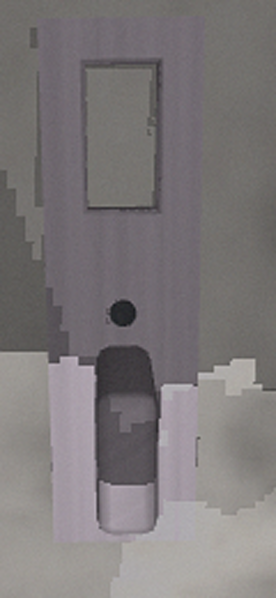

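```bash
python3 - <<'E'
from h import *
import pickle;w=pickle.load(open('w4.pkl','rb'))
from scipy.optimize import least_squares
obs=[((83,61),(-15,-7.5,5)),((160,60),(-15,7.5,5)),((160,210),(15,7.5,5)),((86,208),(15,-7.5,5)),((54,541),(95,-17,5)),((197,536),(95,17,5)),((40,18),(-24,-17,5)),((203,17),(-24,17,5)),((97,395),(45,-6,39)),((157,393),(45,6,39)),((98,528),(75,-6,39)),((157,530),(75,6,39))]
U=np.array([[270+o[0]/2.3,60+o[1]/2.3] for o,k in obs])
def res(v):
    c,s=np.cos(v[2]),np.sin(v[2])
    P=[[v[0]+c*k[0]-s*k[1],v[1]+s*k[0]+c*k[1],k[2]] for o,k in obs]
    return (proj(w,P)-U).ravel()
q=least_squares(res,[540,240,0],loss='soft_l1');print(q.x[:2].round(1),np.degrees(q.x[2]).round(2),q.fun.round(1))
c,s=np.cos(q.x[2]),np.sin(q.x[2]);print('handle',q.x[:2]+60*np.array([c,s]))
E
```

```text
[539.8 239.1] 3.53 [ 0.8  0.2 -0.9  0.2 -1.1 -1.3  0.7 -0.1  0.2 -0.3 -0.7  1.2 -1.3 -1.1
  1.  -1.7 -0.9 -0.2  1.2  0.3 -0.2  4.8  0.9  3.6]
handle [599.6645745  242.76930962]
```

```bash
python3 -m creep '[[[0,0,-0.5,0,3,17,0.4],[0,0,0,0,0,12,0.4],[0,0,0,0,0,3,0.4],[0,0,0,0,0,0,0.2]]]' 60; python3 -m creep '[[[0,0,0,0,0,0,-1],[0,0,0,0,0,0,-1],[0,0,0,0,0,0,-1],[0,0,0,0,0,0,-1]]]' 60; python3 lookk.py w5
```

```text
t: 5.3
ee_pos: [598.9, 242.4, 7.9]
tool_rot: [0.092, -3.139, 0.0]
force: [-0.1, -0.0, 0.8]
opening: 0.602
t: 5.8
ee_pos: [599.7, 242.6, 9.2]
tool_rot: [-0.092, 3.139, 0.0]
force: [-0.5, -0.1, 2.3]
opening: 0.127
5.8 [599.7 242.6   9.2] [-0.092  3.139  0.   ] [-0.5 -0.1  2.3]
```

View pics/w5.png

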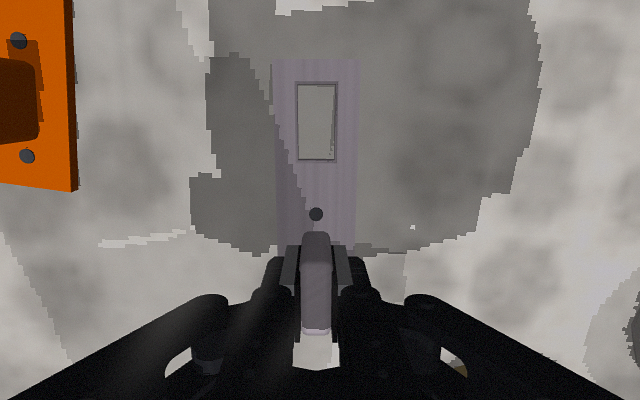

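```bash
python3 -m creep '[[[0,0,0,0,0,-30,-1],[0,0,0,0,0,-50,-1],[0,0,0,2,-30,-45,-1],[0,0,-3,2,-50,-20,-1],[0,0,-4,2,-50,0,-1],[0,0,-4,2,-45,0,-1],[0,0,-3,2,-32,0,-1],[0,0,0,0,0,0,-1],[0,0,0,0,0,0,-1],[0,0,0,0,0,0,-1]]]' 80; python3 lookk.py w6 slot_mid stud_top cradle keeper_eye
```

```text
t: 7.1
ee_pos: [615.1, 37.5, 153.1]
tool_rot: [0.476, -3.105, -0.001]
force: [1.2, 0.9, -1.1]
opening: 0.129
7.1 [615.1  37.5 153.1] [ 4.760e-01 -3.105e+00 -1.000e-03] [ 1.2  0.9 -1.1]
slot_mid [(array([186.9,  50.3]), 0.55, array([544.9, -74.7,  40. ])), (array([174.5,  45.8]), 0.34, array([544.7, -83.1,  40. ]))]
stud_top [(array([176. ,  44.6]), 0.96, array([544.2, -73.5,  63. ]))]
cradle [(array([208.3, 115.2]), 0.66, array([586.4, -62.7,   0. ]))]
keeper_eye [(array([187. ,  48.4]), 0.66, array([542.8, -89.1,   0. ])), (array([483.2,  56.5]), 0.58, array([480.8, 128.7,   0. ])), (array([311.3, 277.7]), 0.42, array([698.9,  58.2,   0. ]))]
```

View pics/w6.png

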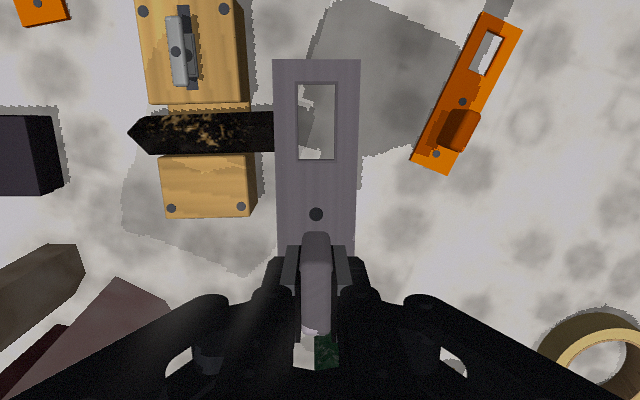

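```bash
python3 - <<'E'
from h import *
im=cv2.imread('pics/w6.png')
cv2.imwrite('pics/w6c.png',cv2.resize(im[0:225,120:270],None,fx=2.6,fy=2.6,interpolation=cv2.INTER_CUBIC))
cv2.imwrite('pics/w6d.png',cv2.resize(im[0:110,125:260],None,fx=5,fy=5,interpolation=cv2.INTER_CUBIC))
E
```

```text
(no output)
```

View pics/w6c.png

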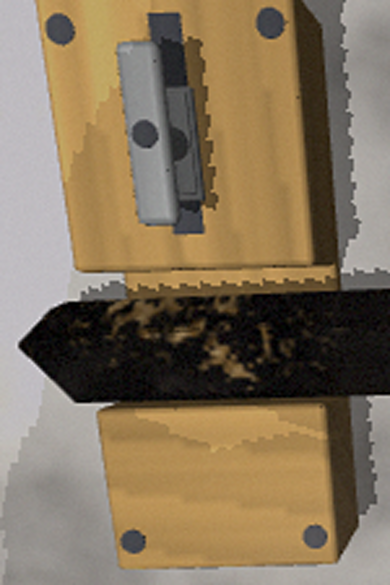

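View pics/w6d.png

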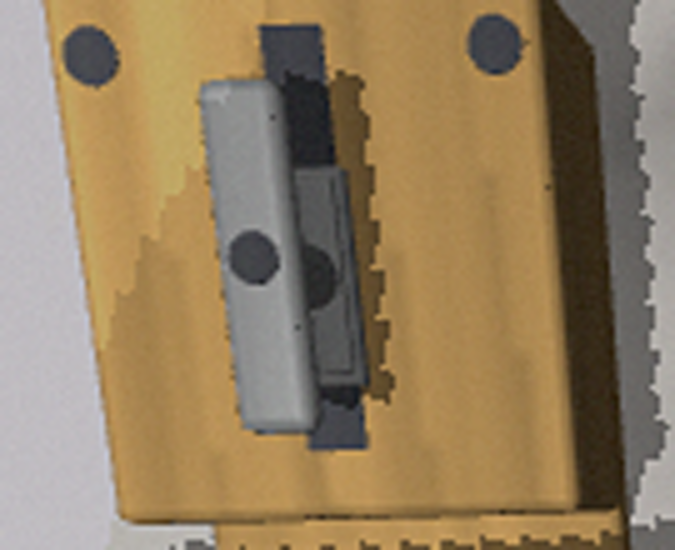

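```bash
cat > fitc.py <<'E'
from h import *
import pickle;w=pickle.load(open('w6.pkl','rb'))
from scipy.optimize import least_squares
A=lambda c:(125+c[0]/5,c[1]/5)
B=lambda c:(120+c[0]/2.6,c[1]/2.6)
pts=[(A((120,518)),(-8,-32,40)),(A((578,510)),(-8,32,40)),(B((101,408)),(28,-32,40)),(B((328,405)),(28,32,40)),(B((120,568)),(75,-32,40)),(B((338,562)),(75,32,40))]
stud=[(A((200,83)),(-20,-5,63)),(A((283,80)),(-20,5,63)),(A((243,432)),(20,-5,63)),(A((319,427)),(20,5,63)),(A((345,168)),(-13.5,5.5,43)),(A((367,383)),(13.5,5.5,43))]
slot=[(A((323,25)),-1),(A((260,27)),-1),(A((367,447)),1),(A((308,450)),1)]
def model(v):
    x,y,a,s,L=v[:5];c,n=np.cos(a),np.sin(a)
    T=lambda k:[x+c*k[0]-n*k[1],y+n*k[0]+c*k[1],k[2]]
    P=[T(k) for _,k in pts]+[T((k[0]-43+s,k[1],k[2])) for _,k in stud]+[T((-43+sg*L,0,40)) for _,sg in slot]
    return P
U=np.array([u for u,_ in pts]+[u for u,_ in stud]+[u for u,_ in slot])
def res(v):
    r=proj(w,model(v))-U
    # slot: only along row direction approx
    r[-4:,0]=0
    return r.ravel()
q=least_squares(res,[585,-60,.25,0,20],loss='soft_l1')
print(q.x[:2].round(1),np.degrees(q.x[2]).round(2),q.x[3:].round(2));print(q.fun.reshape(-1,2).round(1).tolist())
c,n=np.cos(q.x[2]),np.sin(q.x[2]);print('stud',q.x[:2]+(q.x[3]-43)*np.array([c,n]))
E
python3 fitc.py
cat > fitk.py <<'E'
# keeper in tool frame from w6
from h import *
E
python3 - <<'E'
from h import *
im=cv2.imread('pics/w6.png')
cv2.imwrite('pics/w6k.png',cv2.resize(im[45:265,260:370],None,fx=2.7,fy=2.7,interpolation=cv2.INTER_CUBIC))
E
```

```text
[584.  -59.7] 18.78 [ 4.98 25.79]
[[-0.3, 1.0], [1.3, 0.2], [-2.5, -0.0], [-0.2, -1.1], [-0.7, 1.0], [0.9, 1.3], [-0.7, -1.1], [-0.3, -1.0], [-0.3, 0.6], [0.7, 1.2], [0.5, -0.4], [0.8, 0.9], [0.0, -0.1], [0.0, -0.5], [0.0, -0.1], [0.0, -0.7]]
stud [548.02809634 -71.95771722]
```

View pics/w6k.png

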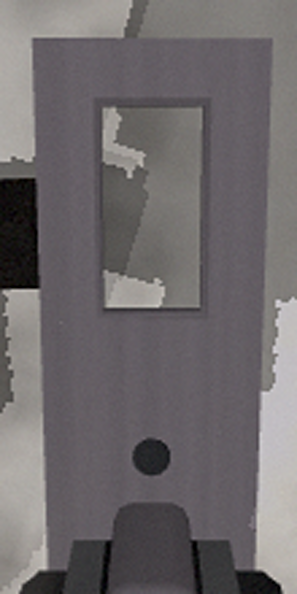

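```bash
cat > fitk.py <<'E'
from h import *
from scipy.optimize import least_squares
p=bot.get_image('wrist')
Kc=np.float64(p['camera_matrix']);M=np.linalg.inv(np.array(p['hand_eye']))
C=lambda c:(260+c[0]/2.7,45+c[1]/2.7)
obs=[((33,38),(-24,-17,5)),((272,38),(-24,17,5)),((95,98),(-15,-7.5,5)),((211,98),(-15,7.5,5)),((204,311),(15,7.5,5)),((102,311),(15,-7.5,5)),((104,108),(-15,-7.5,0)),((202,107),(-15,7.5,0))]
U=np.array([C(o) for o,_ in obs]);K=np.float64([k for _,k in obs])
D=np.diag([-1.,1,-1])
def res(v,zf=None):
    R=cv2.Rodrigues(np.float64(v[3:6]))[0]
    P=(R@(D@K.T)).T+v[:3]
    return (cv2.projectPoints(P.reshape(-1,1,3),cv2.Rodrigues(M[:3,:3])[0],M[:3,3],Kc,None)[0].reshape(-1,2)-U).ravel()
q=least_squares(res,[60,0,9,0,0,0.],loss='soft_l1');print(q.x[:3].round(1),np.degrees(q.x[3:]).round(1),q.fun.round(1))
q=least_squares(lambda v:res([v[0],v[1],9.2,0,v[2],v[3]]),[60,0,0,0.]);print('z fixed',q.x[:2].round(1),np.degrees(q.x[2:]).round(1),q.fun.round(1))
E
python3 fitk.py
```

```text
[59.7 -0.8  5.9] [ -0.2 -11.4  -0. ] [ 0.1 -0.9  0.  -1.2  2.   0.7 -2.2  0.6  0.2 -0.2 -0.2 -0.1 -0.7  0.2
  0.5  0.5]
z fixed [59.8 -0.8] [-6.1  0. ] [ 0.5 -0.6 -0.3 -0.7  2.3  1.4 -2.4  1.3 -0.4 -0.6  0.4 -0.5 -0.4 -0.4
  0.3 -0.1]
```

```bash
python3 -m creep '[[[0,0,-1.4,22,-27,0,-1],[0,0,0,22,-27,0,-1],[0,0,0,22.5,-27,0,-1],[0,-8,0,0,0,0,-1],[0,-9,0,0,0,0,-1],[0,-9,0,0,0,0,-1],[0,-9,0,0,0,0,-1],[0,0,0,0,0,0,-1],[0,0,0,0,0,0,-1],[0,0,0,0,0,0,-1]]]' 80; python3 lookk.py w7 stud_top; python3 - <<'E'
from h import *
p=bot.get_image('side');save(p,'s7')
im=p['pixels'][180:300,240:390,::-1];cv2.imwrite('pics/s7c.png',cv2.resize(im,None,fx=4.5,fy=4.5,interpolation=cv2.INTER_CUBIC))
E
```

```text
t: 8.65
ee_pos: [582.0, -53.8, 161.1]
tool_rot: [-0.403, 2.519, 0.119]
force: [-0.5, 0.1, -2.7]
opening: 0.125
8.65 [582.  -53.8 161.1] [-0.403  2.519  0.119] [-0.5  0.1 -2.7]
stud_top [(array([302.5,  56.1]), 0.9, array([543.6, -75.2,  63. ]))]
```

View pics/w7.png

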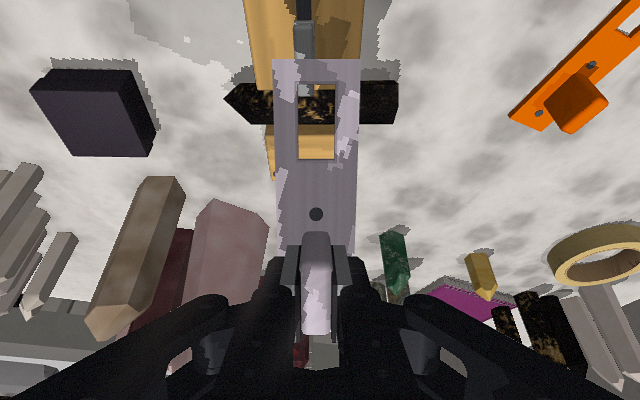

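View pics/s7c.png

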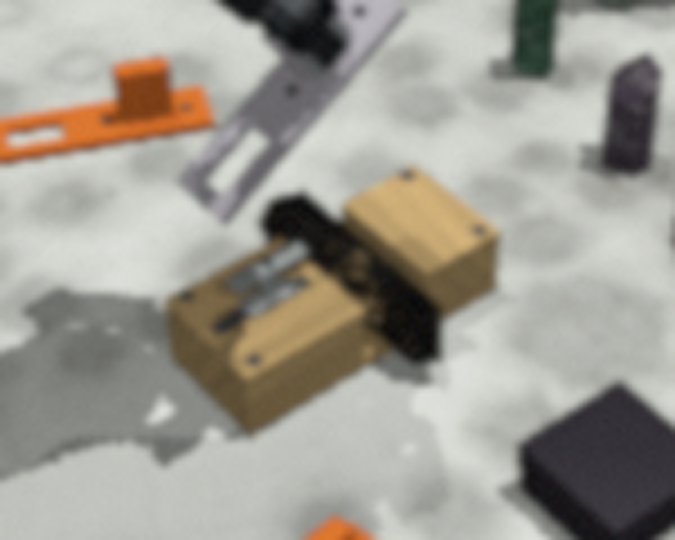

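```bash
cat > rel.py <<'E'
import sys
from h import *
import json
def rel(st,S=(548.0,-72.0),yaw=18.78,ky=-0.8,kx=59.8,kz=9.2):
    a=np.radians(yaw);Cr=np.array([[np.cos(a),-np.sin(a),0],[np.sin(a),np.cos(a),0],[0,0,1]])
    R=cv2.Rodrigues(np.float64(st['tool_rot']))[0]
    o=np.array([S[0],S[1],40.])
    E=Cr.T@(R@np.array([kx,ky,kz])+st['ee_pos']-o)
    K=Cr.T@R@np.diag([-1.,1,-1])   # keeper axes in cradle
    th=np.degrees(np.arctan2(K[2,0],K[0,0]));ya=np.degrees(np.arctan2(K[1,0],K[0,0]));ro=np.degrees(np.arctan2(K[2,1],K[1,1]))
    B=E+K@np.array([-15,0,0]);F=E+K@np.array([15,0,0])
    return Cr,R,E,K,B,F,th,ya,ro
if __name__=='__main__':
    st=bot.read_state();Cr,R,E,K,B,F,th,ya,ro=rel(st)
    print('t',round(st['t'],2),'E',E.round(1),'B',B.round(1),'F',F.round(1),'tilt',th.round(1),'yaw',ya.round(2),'roll',ro.round(2),'force(cr)',(Cr.T@st['force']).round(1),'op',round(st['opening'],3))
    if len(sys.argv)>1:
        T=np.array(json.loads(sys.argv[1]));d=T-B
        print('shift in tool for B target',(R.T@Cr@d).round(1))
E
python3 rel.py '[-24,0,45]'
python3 - <<'E'
from h import *
from rel import rel
import pickle;w=pickle.load(open('w7.pkl','rb'))
im=cv2.imread('pics/w7.png');cv2.imwrite('pics/w7c.png',cv2.resize(im[0:110,240:370],None,fx=5,fy=5,interpolation=cv2.INTER_CUBIC))
Cr=rel(bot.read_state())[0];
for k in[(-20,-5,23),(-20,5,23),(20,5,23),(20,-5,23)]:
    print(k,proj(w,Cr@np.array(k)+[548,-72,40]).round(1))
E
```

```text
t 8.8 E [-6.7  6.2 79.4] B [-19.1   6.4  71. ] F [ 5.7  6.1 87.8] tilt 34.1 yaw -0.63 roll -0.12 force(cr) [ 0.   0.2 -2.3] op 0.126
shift in tool for B target [18.6 -6.4 18.9]
(-20, -5, 23) [[294.3  27.1]]
(-20, 5, 23) [[314.9  26.9]]
(20, 5, 23) [[315.9  98.2]]
(20, -5, 23) [[298.4  98.3]]
```

View pics/w7c.png

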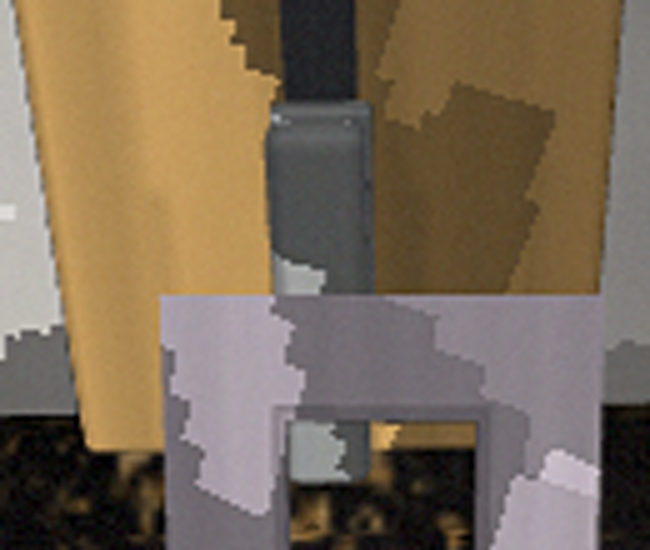

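```bash
python3 -m creep '[[[0,-1,-0.6,9,-3.2,9.5,-1],[0,0,0,9,-3.2,9.5,-1],[0,0,0,0,0,0,-1],[0,0,0,0,0,0,-1],[0,0,0,0,0,0,-1]]]' 80; python3 lookk.py w8; python3 rel.py '[-24,0,10.5]'
```

```text
t: 9.43
ee_pos: [583.6, -50.6, 144.4]
tool_rot: [-0.391, 2.524, 0.105]
force: [-0.1, 0.2, -1.4]
opening: 0.128
9.425 [583.6 -50.6 144.4] [-0.391  2.524  0.105] [-0.1  0.2 -1.4]
t 9.47 E [-4.   8.6 63.5] B [-16.4   8.8  55.1] F [ 8.5  8.4 71.9] tilt 33.8 yaw -0.95 roll -0.56 force(cr) [ 0.3 -0.3 -2.6] op 0.125
shift in tool for B target [31.  -8.5 33. ]
```

View pics/w8.png

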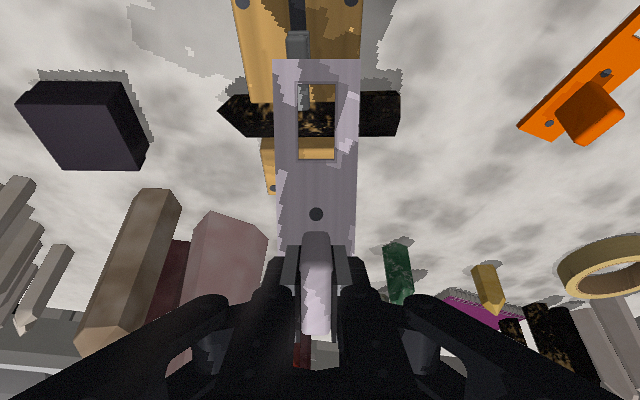

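```bash
python3 -c "
from h import *
s=bot.read_state();print(s['qpos'].round(3),s['joint_vel'].round(3))"; python3 -m creep '[[[0,0,0,0,0,0,-1],[0,0,0,0,0,0,-1]]]';python3 rel.py '[-24,0,10.5]'; python3 -c "
from h import *
s=bot.read_state();print(s['qpos'].round(3),s['joint_vel'].round(3))"; python3 -m creep '[[[0,0,0,0,-6,0,-1],[0,0,0,0,0,0,-1],[0,0,0,0,0,0,-1]]]';python3 rel.py '[-24,0,10.5]'
```

```text
[-0.45  -0.047  2.132  0.624  0.697 -2.741] [-0.002 -0.001  0.001  0.    -0.001 -0.001]
t: 9.72
ee_pos: [583.5, -50.5, 144.2]
tool_rot: [-0.391, 2.524, 0.106]
force: [0.5, -0.5, -2.4]
opening: 0.124
t 9.72 E [-4.   8.7 63.3] B [-16.5   8.9  55. ] F [ 8.4  8.5 71.7] tilt 33.8 yaw -0.95 roll -0.55 force(cr) [ 0.3 -0.6 -2.4] op 0.124
shift in tool for B target [30.8 -8.7 32.9]
[-0.449 -0.047  2.132  0.624  0.697 -2.741] [-0.    -0.     0.    -0.    -0.    -0.001]
t: 10.1
ee_pos: [585.7, -55.2, 145.1]
tool_rot: [-0.39, 2.527, 0.105]
force: [0.5, -0.5, -2.1]
opening: 0.128
t 10.1 E [-3.5  3.6 64.3] B [-16.    3.9  55.9] F [ 8.9  3.4 72.6] tilt 33.7 yaw -1.05 roll -0.55 force(cr) [ 0.3 -0.6 -2.1] op 0.128
shift in tool for B target [31.8 -3.6 33.5]
```

```bash
python3 -m creep '[[[0,4,-0.9,4,-3.5,0,-1],[0,0,0,4,0,0,-1],[0,0,0,0,0,0,-1],[0,0,0,0,0,0,-1]]]';python3 rel.py '[-24,0,11.3]'; python3 -c "
from h import *
s=bot.read_state();print(s['qpos'].round(4),s['joint_vel'].round(3))
R=cv2.Rodrigues(s['tool_rot'])[0]
from scipy.spatial.transform import Rotation as Ro
q=s['qpos'];M=(Ro.from_euler('ZYZYZ',[q[0],q[1]+q[2],q[3],q[4],q[5]])).as_matrix()
print((M.T@R).round(3))"
```

```text
t: 10.6
ee_pos: [579.9, -60.5, 140.6]
tool_rot: [-0.419, 2.592, 0.087]
force: [0.3, 0.3, -2.2]
opening: 0.127
t 10.6 E [-13.5  -0.2  63. ] B [-26.5  -0.2  55.6] F [-0.4 -0.3 70.4] tilt 29.7 yaw -0.1 roll -0.99 force(cr) [ 0.3  0.2 -2.2] op 0.127
shift in tool for B target [19.7  1.  39.7]
[-0.4485 -0.0273  2.1001  0.5165  0.7371 -2.6688] [ 0.001 -0.001 -0.004 -0.005  0.     0.004]Traceback (most recent call last):
  File "<string>", line 6, in <module>
    q=s['qpos'];M=(Ro.from_euler('ZYZYZ',[q[0],q[1]+q[2],q[3],q[4],q[5]])).as_matrix()
                   ~~~~~~~~~~~~~^^^^^^^^^^^^^^^^^^^^^^^^^^^^^^^^^^^^^^^^^
  File "scipy/spatial/transform/_rotation.pyx", line 1413, in scipy.spatial.transform._rotation.Rotation.from_euler
ValueError: Expected axis specification to be a non-empty string of upto 3 characters, got ZYZYZ
```

```bash
python3 -m creep '[[[-1,0,0,6,0.2,13,-1],[0,0,0,5.6,0,12,-1],[0,0,0,0,0,0,-1],[0,0,0,0,0,0,-1],[0,0,0,0,0,0,-1]]]'; python3 lookk.py w9; python3 rel.py '[-24,0,11.3]'; python3 - <<'E'
from h import *
from rel import rel
import pickle;w=pickle.load(open('w9.pkl','rb'))
im=cv2.imread('pics/w9.png');cv2.imwrite('pics/w9c.png',cv2.resize(im[0:170,230:390],None,fx=4,fy=4,interpolation=cv2.INTER_CUBIC))
Cr=rel(bot.read_state())[0];
for k in[(-20,-5,23),(-20,5,23),(20,5,23),(20,-5,23),(-35,-32,0),(-35,32,0)]:
    print(k,((proj(w,Cr@np.array(k)+[548,-72,40])-[230,0])*4).round(1))
print(bot.read_state()['qpos'].round(3))
p=bot.get_image('side');save(p,'s9')
im=p['pixels'][190:290,250:370,::-1];cv2.imwrite('pics/s9c.png',cv2.resize(im,None,fx=5,fy=5,interpolation=cv2.INTER_CUBIC))
E
```

```text
t: 11.22
ee_pos: [582.9, -60.1, 114.1]
tool_rot: [-0.426, 2.592, 0.108]
force: [0.0, 0.4, -2.2]
opening: 0.129
11.225 [582.9 -60.1 114.1] [-0.426  2.592  0.108] [ 0.   0.4 -2.2]
t 11.28 E [-10.5  -0.8  36.5] B [-23.6  -0.8  29. ] F [ 2.5 -0.8 43.9] tilt 29.7 yaw -0.04 roll -0.21 force(cr) [ 0.7  0.3 -2.7] op 0.127
shift in tool for B target [ 9.2  0.8 15.2]
(-20, -5, 23) [[306.9 341.5]]
(-20, 5, 23) [[402.2 341.3]]
(20, 5, 23) [[394.1 640.3]]
(20, -5, 23) [[313.9 640.3]]
(-35, -32, 0) [[ 60.3 110.9]]
(-35, 32, 0) [[649.2 109.2]]
[-0.452  0.032  2.099  0.563  0.703 -2.727]
```

View pics/w9c.png

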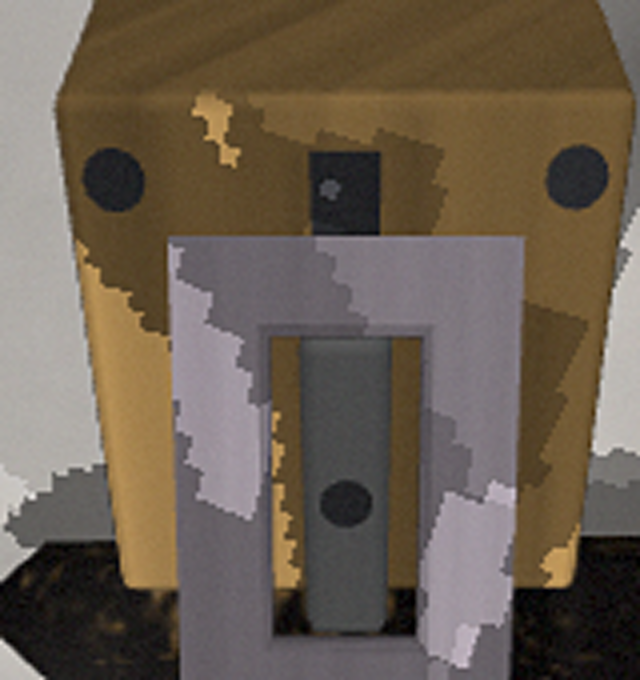

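View pics/s9c.png

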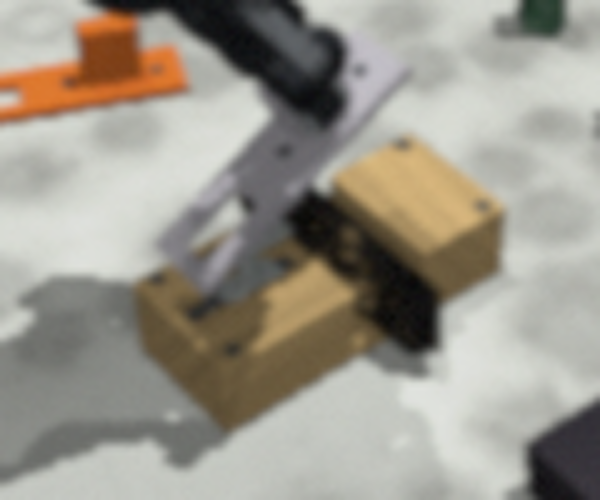

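```bash
python3 -m creep '[[[0,1.7,1.2,0,-1.3,0,-1],[0,0,0,3.3,0,6.2,-1],[0,0,0,3.3,0,6.2,-1],[0,0,0,0,0,0,-1],[0,0,0,0,0,0,-1]]]'; python3 lookk.py w10; python3 rel.py '[-25,0,11.5]'; python3 - <<'E'
from h import *
im=cv2.imread('pics/w10.png');cv2.imwrite('pics/w10c.png',cv2.resize(im[0:190,230:390],None,fx=4,fy=3.1,interpolation=cv2.INTER_CUBIC))
print(bot.read_state()['qpos'].round(3))
E
```

```text
t: 11.95
ee_pos: [582.7, -61.1, 99.2]
tool_rot: [-0.403, 2.627, 0.111]
force: [-0.5, 0.9, -1.9]
opening: 0.128
11.95 [582.7 -61.1  99.2] [-0.403  2.627  0.111] [-0.5  0.9 -1.9]
t 12.0 E [-12.   -0.5  23.2] B [-25.2  -0.1  16.2] F [ 1.3 -0.8 30.3] tilt 28.0 yaw -1.43 roll 0.42 force(cr) [ 0.6 -0.7 -1.8] op 0.126
shift in tool for B target [2.  0.1 4.3]
[-0.444  0.067  2.087  0.533  0.694 -2.683]
```

View pics/w10c.png

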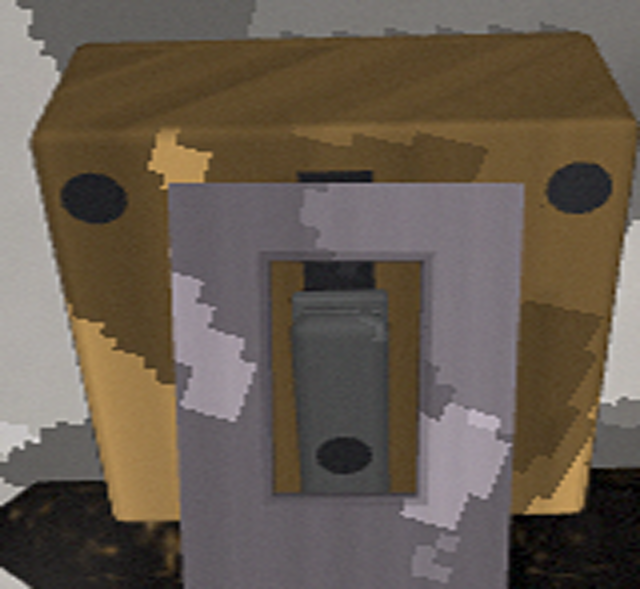

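```bash
python3 -m creep '[[[0,0,0,2,0,4.2,-1],[0,0,0,0,0,0,-1],[0,0,-0.4,-4.4,0,2.35,-1],[0,0,0,-4.4,0,2.35,-1],[0,0,0,0,0,0,-1],[0,0,0,0,0,0,-1]]]'; python3 lookk.py w11; python3 rel.py '[-6,0,11.5]'; python3 - <<'E'
from h import *
im=cv2.imread('pics/w11.png');cv2.imwrite('pics/w11c.png',cv2.resize(im[0:190,230:390],None,fx=4,fy=3.1,interpolation=cv2.INTER_CUBIC))
print(bot.read_state()['qpos'].round(3))
p=bot.get_image('side');save(p,'s11')
im=p['pixels'][190:290,250:370,::-1];cv2.imwrite('pics/s11c.png',cv2.resize(im,None,fx=5,fy=5,interpolation=cv2.INTER_CUBIC))
E
```

```text
t: 12.75
ee_pos: [592.6, -57.9, 94.7]
tool_rot: [-0.413, 2.626, 0.109]
force: [-0.2, 0.0, -2.0]
opening: 0.129
12.75 [592.6 -57.9  94.7] [-0.413  2.626  0.109] [-0.2  0.  -2. ]
t 12.8 E [-1.8 -1.  18.5] B [-15.1  -0.7  11.5] F [11.4 -1.2 25.6] tilt 28.0 yaw -0.97 roll 0.24 force(cr) [ 0.2  0.1 -2. ] op 0.126
shift in tool for B target [-8.   0.9  4.2]
[-0.429  0.096  2.066  0.533  0.68  -2.68 ]
```

View pics/w11c.png

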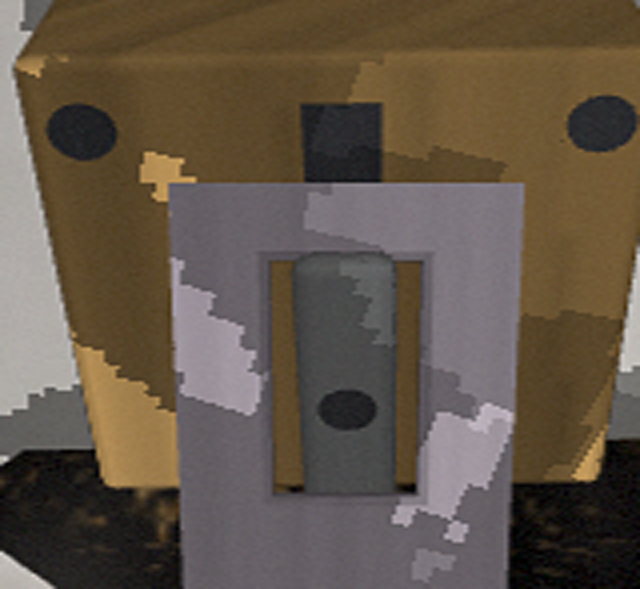

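View pics/s11c.png

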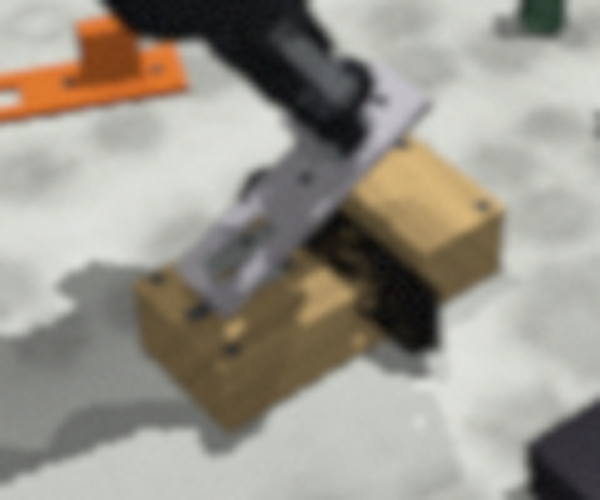

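```bash
python3 -m creep '[[[0,0,0,-3.5,0,1.85,-1],[0,0,0,-2.7,0,1.4,-1],[0,0,0,0,0,0,-1],[0,0,0,0,0,0,-1]]]'; python3 rel.py '[-6,0,11.5]'
```

```text
t: 13.35
ee_pos: [599.2, -55.8, 94.7]
tool_rot: [-0.413, 2.626, 0.108]
force: [-0.2, 0.4, -1.8]
opening: 0.13
t 13.35 E [ 5.2 -1.1 18.6] B [-8.1 -0.8 11.5] F [18.4 -1.3 25.6] tilt 28.0 yaw -0.97 roll 0.23 force(cr) [-0.   0.4 -1.8] op 0.13
shift in tool for B target [-1.8  0.9  1. ]
```

```bash
python3 -m creep '[[[0,0,0,-0.9,0,0.5,-1],[0,0,0,-0.9,0,0.5,-1],[0,0,0,0,0,0,-1]]]'; python3 rel.py;  python3 -m creep '[[[0,0,0,-0.9,0,0.5,-1],[0,0,0,0,0,0,-1]]]'; python3 rel.py
```

```text
t: 13.72
ee_pos: [601.2, -55.2, 94.8]
tool_rot: [-0.413, 2.626, 0.108]
force: [-0.2, 1.3, -0.9]
opening: 0.124
t 13.72 E [ 7.3 -1.2 18.6] B [-5.9 -1.  11.6] F [20.6 -1.4 25.6] tilt 28.0 yaw -0.98 roll 0.23 force(cr) [ 0.2  1.3 -0.9] op 0.124
t: 13.98
ee_pos: [602.2, -54.9, 94.7]
tool_rot: [-0.413, 2.626, 0.108]
force: [-0.1, -0.2, -1.7]
opening: 0.125
t 13.97 E [ 8.3 -1.2 18.6] B [-4.9 -0.9 11.5] F [21.6 -1.4 25.6] tilt 28.0 yaw -0.97 roll 0.23 force(cr) [-0.2 -0.2 -1.7] op 0.125
```

```bash
python3 -m creep '[[[0,0,0,-0.8,0,0.4,-1],[0,0,0,0,0,0,-1]]]'; python3 rel.py; python3 lookk.py w12; python3 - <<'E'
from h import *
from rel import rel
import pickle;w=pickle.load(open('w12.pkl','rb'))
im=cv2.imread('pics/w12.png');cv2.imwrite('pics/w12c.png',cv2.resize(im[0:190,230:390],None,fx=4,fy=3.1,interpolation=cv2.INTER_CUBIC))
Cr=rel(bot.read_state())[0];
for k in[(-20,-5,23),(-20,5,23),(20,5,23),(20,-5,23)]:
    print(k,((proj(w,Cr@np.array(k)+[548,-72,40])-[230,0])*[4,3.1]).round(1))
E
```

```text
t: 14.22
ee_pos: [603.1, -54.6, 94.8]
tool_rot: [-0.413, 2.626, 0.108]
force: [-0.3, -0.3, -2.5]
opening: 0.128
t 14.22 E [ 9.2 -1.2 18.6] B [-4.  -1.  11.6] F [22.5 -1.4 25.6] tilt 28.0 yaw -0.97 roll 0.23 force(cr) [-0.4 -0.2 -2.5] op 0.128
14.225 [603.1 -54.6  94.8] [-0.413  2.626  0.108] [-0.3 -0.3 -2.5]
(-20, -5, 23) [[298.9 173.6]]
(-20, 5, 23) [[414.2 172. ]]
(20, 5, 23) [[407.4 465.6]]
(20, -5, 23) [[313.  466.7]]
```

View pics/w12c.png

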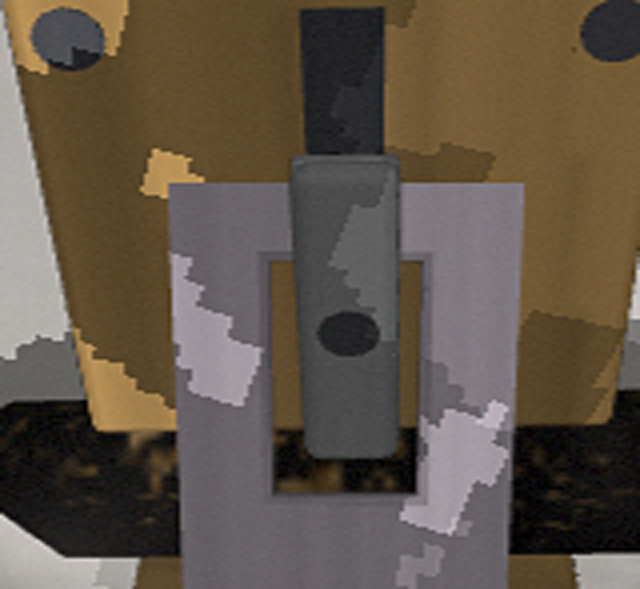

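```bash
python3 - <<'E'
import numpy as np
th=[28,24,20,16,12,8,4,0]
Bw=[11.6,11.7,11.8,11.9,12,12,12,12]; Bu=[-4,-4.2,-4.5,-4.5,-4.5,-4.5,-4.5,-4.5]
T=lambda i:np.array([Bu[i],Bw[i]])+75*np.array([np.cos(a:=np.radians(th[i])),np.sin(a)])+9.2*np.array([-np.sin(a),np.cos(a)])
for i in range(len(th)-1):
    d=T(i+1)-T(i);a=np.radians(th[i]);c,s=np.cos(a),np.sin(a)
    print(th[i],'->',th[i+1],'x',round(-c*d[0]-s*d[1],2),'z',round(s*d[0]-c*d[1],2))
E
```

```text
28 -> 24 x -0.33 z 5.07
24 -> 20 x -0.23 z 5.04
20 -> 16 x -0.49 z 5.16
16 -> 12 x -0.49 z 5.16
12 -> 8 x -0.46 z 5.25
8 -> 4 x -0.46 z 5.25
4 -> 0 x -0.46 z 5.25
```

```bash
python3 -m creep '[[[0,4,-0.5,-0.3,0.7,5.1,-1],[0,4,-0.5,-0.2,0.7,5,-1],[0,0,0,0,0,0,-1],[0,0,0,0,0,0,-1]]]'; python3 rel.py; python3 lookk.py w13;  python3 - <<'E'
from h import *
im=cv2.imread('pics/w13.png');cv2.imwrite('pics/w13c.png',cv2.resize(im[0:190,230:390],None,fx=4,fy=3.1,interpolation=cv2.INTER_CUBIC))
E
```

```text
t: 14.78
ee_pos: [606.9, -51.6, 85.7]
tool_rot: [-0.458, 2.758, 0.077]
force: [-0.1, -0.2, -1.8]
opening: 0.125
t 14.78 E [ 9.3 -0.6 16.6] B [-4.8 -0.6 11.5] F [23.4 -0.6 21.7] tilt 20.0 yaw 0.11 roll -0.15 force(cr) [-0.1 -0.2 -1.8] op 0.125
14.775 [606.9 -51.6  85.7] [-0.458  2.758  0.077] [-0.1 -0.2 -1.8]
```

View pics/w13c.png

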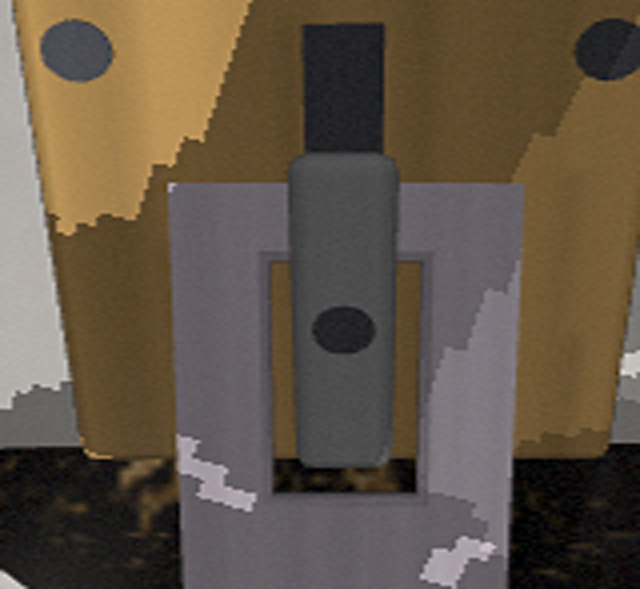

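```bash
python3 -m creep '[[[0,4,0,-0.7,0,5,-1],[0,4,0,-0.5,0,5.1,-1],[0,0,0,0,0,0,-1]]]'; python3 rel.py; python3 -m creep '[[[0,4,0,-0.4,0,5,-1],[0,4,0,-0.4,0,5.2,-1],[0,0,0,0,0,0,-1]]]'; python3 rel.py;python3 lookk.py w14;  python3 - <<'E'
from h import *
im=cv2.imread('pics/w14.png');cv2.imwrite('pics/w14c.png',cv2.resize(im[0:190,230:390],None,fx=4,fy=3.1,interpolation=cv2.INTER_CUBIC))
E
```

```text
t: 15.2
ee_pos: [611.6, -50.3, 76.7]
tool_rot: [-0.481, 2.894, 0.046]
force: [-0.3, -0.0, -2.8]
opening: 0.126
t 15.2 E [10.6 -0.9 15.2] B [-4.  -0.9 12.1] F [25.3 -0.8 18.3] tilt 12.0 yaw 0.13 roll -0.17 force(cr) [-0.3  0.1 -2.8] op 0.126
t: 15.58
ee_pos: [613.7, -49.4, 66.5]
tool_rot: [-0.503, 3.03, 0.014]
force: [-0.2, 0.0, -2.7]
opening: 0.127
t 15.57 E [10.5 -0.7 13.1] B [-4.4 -0.7 12. ] F [25.5 -0.7 14.2] tilt 4.1 yaw 0.09 roll -0.13 force(cr) [-0.2  0.1 -2.7] op 0.127
15.575 [613.7 -49.4  66.5] [-0.503  3.03   0.014] [-0.2  0.  -2.7]
```

View pics/w14c.png

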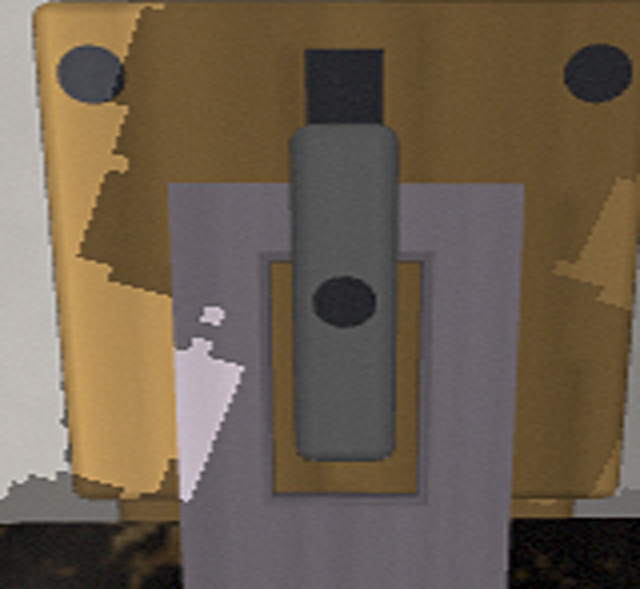

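```bash
python3 -m creep '[[[0,4.1,0,-0.4,0,5.2,-1],[0,0,0,0,0,2.5,-1],[0,0,0,0,0,2.5,-1],[0,0,0,0,0,0,-1],[0,0,0,5,0,0,-1],[0,0,0,5,0,0,-1],[0,0,0,0,0,0,-1],[0,0,0,0,0,0,-1]]]'; python3 rel.py;python3 lookk.py w15;  python3 - <<'E'
from h import *
im=cv2.imread('pics/w15.png');cv2.imwrite('pics/w15c.png',cv2.resize(im[0:190,230:390],None,fx=4,fy=3.1,interpolation=cv2.INTER_CUBIC))
E
```

```text
t: 16.62
ee_pos: [605.0, -52.7, 56.8]
tool_rot: [0.514, -3.098, 0.005]
force: [0.4, -0.3, -2.3]
opening: 0.126
t 16.62 E [ 0.3 -0.9  7.7] B [-14.7  -1.    7.7] F [15.3 -0.9  7.7] tilt -0.1 yaw 0.05 roll -0.18 force(cr) [ 0.2 -0.4 -2.3] op 0.126
16.625 [605.  -52.7  56.8] [ 0.514 -3.098  0.005] [ 0.4 -0.3 -2.3]
```

View pics/w15c.png

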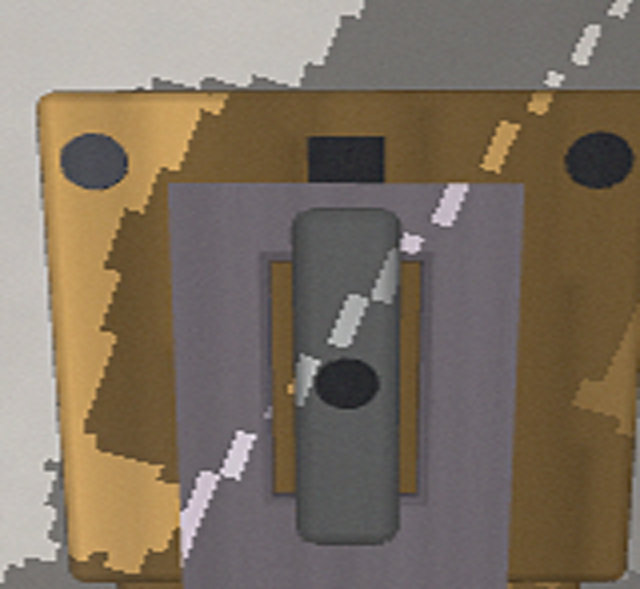

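```bash
python3 - <<'E'
from h import *
from rel import rel
import pickle;w=pickle.load(open('w15.pkl','rb'))
Cr=rel(bot.read_state())[0]
f=lambda c,z:(Cr.T@(at(w,(230+c[0]/4,c[1]/3.1),z+40)-[548,-72,40])).round(1)
print('head',f((345,208),23),f((347,545),23),'L/R',f((296,400),23),f((400,400),23))
print('eye top',f((343,253),12.7),f((346,500),12.7),'L/R',f((265,400),12.7),f((426,400),12.7))
print('eye bot',f((343,262),7.7),f((346,494),7.7))
print('plate',f((345,183),12.7),f((168,190),12.7),f((524,190),12.7))
print('slot/block',f((345,137),0),f((345,90),0),'L/R',f((308,150),0),f((384,150),0), f((38,95),0),f((640,95),0))
E
```

```text
head [-19.8  -1.   23. ] [19.6 -0.8 23. ] L/R [ 1.9 -5.6 23. ] [ 1.9  4.1 23. ]
eye top [-15.4  -1.2  12.7] [15.6 -0.9 12.7] L/R [ 2.6 -9.1 12.7] [ 2.6  7.1 12.7]
eye bot [-14.6  -1.2   7.7] [15.6 -0.9  7.7]
plate [-23.6  -1.   12.7] [-22.8 -17.9  12.7] [-22.8  16.   12.7]
slot/block [-30.6  -1.1   0. ] [-36.3  -1.1   0. ] L/R [-29.   -4.9   0. ] [-29.    2.9   0. ] [-35.7 -32.2   0. ] [-35.7  28.9   0. ]
```

```bash
python3 -m creep '[[[0,0,0,0.3,0.1,1.5,-1],[0,0,0,0,0,1.5,-1],[0,0,0,0,0,0,-1],[0,0,0,0,0,0,-1]]]'; python3 rel.py;python3 -m creep '[[[0,0,0,0,0,1,-1],[0,0,0,0,0,1,-1],[0,0,0,0,0,0,-1]]]'; python3 rel.py
```

```text
t: 17.18
ee_pos: [604.6, -52.6, 53.6]
tool_rot: [0.514, -3.097, 0.005]
force: [0.6, -0.7, -2.2]
opening: 0.127
t 17.18 E [-0.  -0.8  4.5] B [-15.   -0.8   4.6] F [15.  -0.8  4.5] tilt -0.1 yaw 0.06 roll -0.17 force(cr) [ 0.3 -0.8 -2.2] op 0.127
t: 17.55
ee_pos: [604.5, -52.6, 51.5]
tool_rot: [0.514, -3.097, 0.005]
force: [0.5, -0.4, -1.0]
opening: 0.125
t 17.55 E [-0.1 -0.7  2.5] B [-15.1  -0.8   2.5] F [14.9 -0.7  2.4] tilt -0.1 yaw 0.06 roll -0.17 force(cr) [ 0.3 -0.6 -1. ] op 0.125
```

```bash
python3 -m creep '[[[0,0,0,0,0,0.8,-1],[0,0,0,0,0,0.8,-1],[0,0,0,0,0,0,-1],[0,0,0,0,0,0,-1]]]'; python3 rel.py;python3 -m creep '[[[0,0,0,0,0,0.6,-1],[0,0,0,0,0,0,-1],[0,0,0,0,0,0,-1]]]'; python3 rel.py
```

```text
t: 18.05
ee_pos: [604.6, -52.7, 50.0]
tool_rot: [0.514, -3.098, 0.005]
force: [0.1, -0.2, -2.1]
opening: 0.125
t 18.05 E [-0.  -0.8  1. ] B [-15.   -0.8   1. ] F [15.  -0.8  0.9] tilt -0.1 yaw 0.06 roll -0.18 force(cr) [ 0.  -0.2 -2.1] op 0.125
t: 18.42
ee_pos: [604.6, -52.7, 49.5]
tool_rot: [0.514, -3.098, 0.005]
force: [0.1, 0.3, -1.0]
opening: 0.126
t 18.43 E [-0.  -0.8  0.4] B [-15.   -0.8   0.4] F [15.  -0.8  0.4] tilt -0.1 yaw 0.06 roll -0.18 force(cr) [ 0.2  0.3 -1. ] op 0.126
```

Almost down with no lateral force. Next I'll seat it and confirm contact.

```bash
python3 -m creep '[[[0,0,0,0,0,0.5,-1],[0,0,0,0,0,0,-1],[0,0,0,0,0,0,-1]]]'; python3 rel.py;python3 -m creep '[[[0,0,0,0,0,0.4,-1],[0,0,0,0,0,0,-1],[0,0,0,0,0,0,-1]]]'; python3 rel.py
```

```text
t: 18.8
ee_pos: [604.7, -52.7, 49.3]
tool_rot: [0.514, -3.098, 0.006]
force: [-2.6, 0.5, 2.0]
opening: 0.128
t 18.8 E [ 0.1 -0.9  0.3] B [-14.9  -0.9   0.3] F [15.1 -0.8  0.2] tilt -0.1 yaw 0.06 roll -0.18 force(cr) [-2.3  1.3  2. ] op 0.128
t: 19.18
ee_pos: [604.7, -52.8, 49.3]
tool_rot: [0.514, -3.097, 0.006]
force: [-5.3, 0.2, 5.6]
opening: 0.122
t 19.18 E [ 0.1 -0.9  0.2] B [-14.9  -1.    0.3] F [15.1 -0.9  0.2] tilt -0.1 yaw 0.07 roll -0.18 force(cr) [-4.9  1.9  5.6] op 0.122
```

```bash
python3 -m creep '[[[0,0,0,0,0,-0.4,-1],[0,0,0,0,0,0,-0.3],[0,0,0,0,0,0,0],[0,0,0,0,0,0,0],[0,0,0,0,0,0,0],[0,0,0,0,0,0,0]]]'; python3 -m creep '[[[0,0,0,0,0,-12,0],[0,0,0,0,0,-30,0],[0,0,0,0,0,-50,0],[0,0,0,-30,0,-40,0],[0,0,0,0,0,0,0],[0,0,0,0,0,0,0],[0,0,0,0,0,0,0]]]'; python3 lookk.py w16; python3 - <<'E'
from h import *
p=bot.get_image('side');save(p,'s16')
im=p['pixels'][190:290,250:370,::-1];cv2.imwrite('pics/s16c.png',cv2.resize(im,None,fx=5,fy=5,interpolation=cv2.INTER_CUBIC))
E
```

```text
t: 19.92
ee_pos: [604.6, -52.7, 48.9]
tool_rot: [0.514, -3.098, 0.005]
force: [0.2, 0.4, -0.3]
opening: 0.499
t: 20.8
ee_pos: [631.7, -42.4, 179.1]
tool_rot: [0.513, -3.094, 0.003]
force: [0.8, 0.6, -0.3]
opening: 0.499
20.8 [631.7 -42.4 179.1] [ 5.130e-01 -3.094e+00  3.000e-03] [ 0.8  0.6 -0.3]
```

View pics/w16.png

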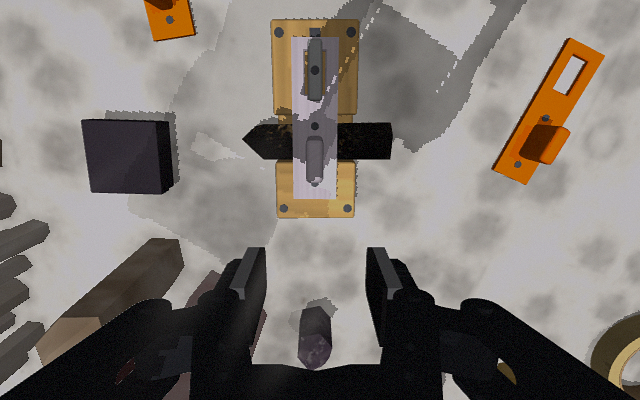

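View pics/s16c.png

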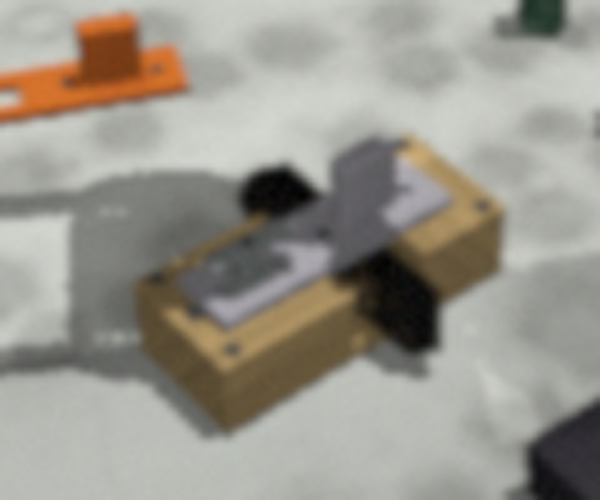

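View pics/s16.png

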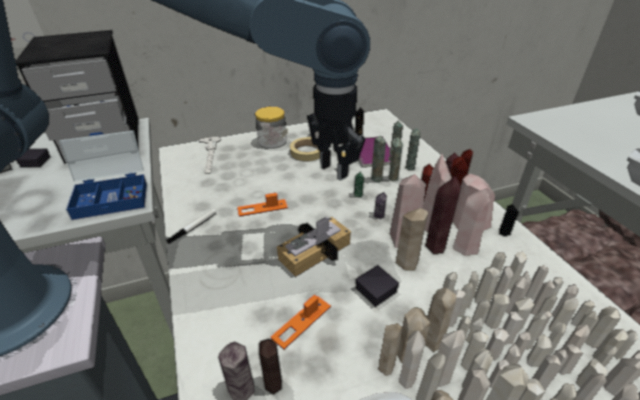

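```bash
python3 - <<'E'
from h import *
p=bot.get_image('scene');save(p,'sc17')
cv2.imwrite('pics/sc17c.png',cv2.resize(p['pixels'][160:290,200:430,::-1],None,fx=3,fy=3))
print(bot.job_done(), bot.read_state()['t'])
E
```

```text
the job is handed in; nothing more can be done
the job is handed in; nothing more can be done
```

View pics/sc17c.png

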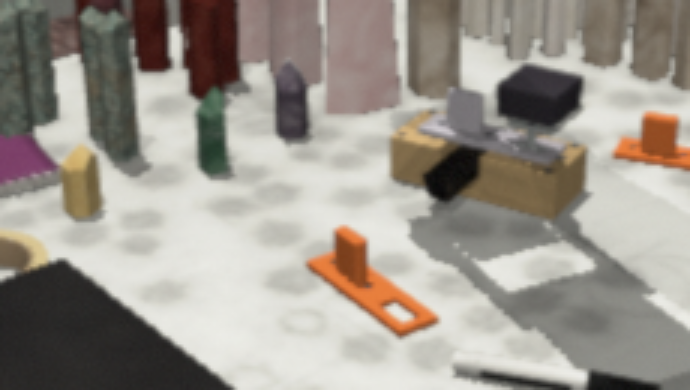

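The keeper plate is locked on the cradle: its eye is over the stud's foot, the plate lies flat on the block with the handle towards the far end, and the gripper has let go. I handed it in about 21 s into the 50 s.

**What I did:** I gripped the aluminium keeper by its handle and brought it in tilted at 28°. I hooked the bar under the head's near end, levelled the plate past the far end, centred it and lowered it until it touched.

**Last checks:**
- **Seating:** contact came at the height expected for a flat plate, within about 0.1 mm. The highest force I read after any move was about 8 N, as it seated. Before letting go, the camera showed eye and stud centred to about 0.3 mm.
- **Pictures after release:** the plate lies flat with the stud head above its eye.
- **Stone points:** the jade, amethyst and citrine points are all still standing where they were.

**What disagreed or went off plan:**
- **Last joint at its limit:** during the first 34° tilt it read -2.741, against a listed limit of -2.74. I then used less tilt to keep clear of it.
- **Stud position:** the camera estimates varied by about 1 mm along the cradle. The bar never touched the neck as I felt for it, so I took the final centring from the last level view.

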